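# Free the jammed clementines in the feed chute

## Robot

A 7-joint arm with a two-finger parallel gripper is mounted at the origin on the work surface. World frame = base frame: x ahead of the robot, y to its left, z up, the work surface at z = 0. Lengths are in m, angles in rad, forces in N, time in s.
With the tool pointing down it reaches from about 0.425 to 0.925 m from the base axis. Payload 6.8 kg.
Tool frame: the origin (TCP) lies midway between the tips of the shut fingers; the grasp point (between the pads) lies 19 mm behind it; z points along the fingers, y is the direction in which the jaws open and shut (so a half turn about z gives the same grasp; the last joint's range is limited). The gripper opens to 85 mm and grips with 20 to 120 N. Pads are 22 mm wide; open, the fingers measure 114 mm over their backs; the gripper's body (76 mm by 85 mm) begins 54 mm behind the grasp point. The pads swing forward as they close: fully open they stand 13 mm farther back than shut.
Start: joints at [-1.224, 0.477, 0.022, 1.555, -0.011, 1.109, -0.083], TCP at [0.297, 0.606, 0.231] pointing down, gripper open.
Joint ranges: [-2.96, 2.96], [-0.34, 2.1], [-1.41, 1.46], [0.24, 2.44], [-1.37, 4.51], [0.17, 1.92], [-2.96, 2.96]. Speed limits (rad/s): [2.39, 2.39, 3.14, 3.14, 3.14, 3.14, 3.14].

## Interface

Orientations are given as [roll, pitch, yaw] about the fixed x, y, z axes, in that order (R = Rz(yaw) Ry(pitch) Rx(roll)).
In Python, from station import env gives the robot as it stands.
- The arm moves only by the shell command python3 -m handwheel 'ROWS' [FORCE]. ROWS is JSON, a list of rows, each an object with "grip": the finger opening in cm, from 0 to 8.54; "travel": the shift along the tool's x, y, z in cm, a list of three; "delta_rot": the turn, a rotation vector about the tool's x, y, z in rad, a list of three. A call has exactly 5 rows; each row shifts and turns the pose as measured when the row begins, along the tool's axes as they then stand; what a row does not reach is not made up. A row lasts 1/12 s, in which the tool goes at most 41.7 mm and 7.16 degrees, less where a joint would pass 70% of its speed; a pose out of reach is approached as far as the arm can. A call is refused whole if a number of a shift passes 4.17 or a number of a turn 0.125, either way. A call with a gripper value outside its range is refused whole. The fingers move at their own pace and stop on an object; FORCE is the grip in N (left out, the last holds). Time passes only in rows, so rows that do not move let the fingers close, or fill a call up. It gives the time, the measured TCP pose, the force and the opening at its end, in the units of the state.
- env.observe(): the state, without advancing time (a new reading comes with each control period).
- env.capture(name): name is "scene" or "top" or "wrist"; returns a dict with "image" (420x560x3 uint8, red, green, blue), "fx", "fy", "cx", "cy" (pixels), "extrinsics" (4x4, takes a point from world to camera coordinates). Camera axes: x right, y down, z forward; pixel columns grow to the right and rows downward; lengths in m; the calibration is good to about 2 mm. A picture is of the moment at which its call begins. There is no depth.
- env.job_done(): hands the job in, once; it reports no verdict.
The state is a dict: "clock": time; "qpos": joint angles; "dq": joint speeds; "joint_torque": joint torques, N m; "ee_pos": TCP position; "orientation": TCP orientation; "contact_force": force on the tool from outside, world axes, zero at the start; "ft_torque": the same for the moment, N m; "width": finger opening in m.
Only numpy, scipy, OpenCV 4.12 (cv2) and the standard library are available. Lean on these libraries where they do the work, as an engineer would, in place of code of your own. Each camera call takes 0.05 s, during which the arm holds its last target.

## Task

Two clementines have wedged side by side in the narrow mouth of the feed chute. Slide the gate below the mouth fully open, then, with closed fingers from the mouth side, push back up the lane the wedged one that has room behind it until its row sits firmly against its backstop block, gently so as not to bruise it, and keep it there while the other side rolls out. Then take the fingers away so that all four end up lying still in the tray; lift none out of the chute and leave the other things on the counter alone.

Things in the scene. Friction and masses are not known exactly. Their poses are not given: they have to be found in the camera images.
- mouth (a point): middle of the chute's mouth, on the white deck, 76 mm above the counter. Its frame is level: x points horizontally up the lane (away from the tray), y across, z up; the deck rises 12 degrees towards +x all along. The mouth is 84 mm wide; above it two 45 degree jaws, 19 mm long in x, widen it to the lane: 122 mm wide inside, walls 45 mm high.
- tray (a point): middle of the catch tray's deck at the low end of the chute, 154 mm below the mouth; same frame and slope as the mouth. The tray is 190 mm wide inside, 245 mm long, walls 50 mm high, open on top; it begins 35 mm below the mouth.
- gate (a joint): sliding gate plate 22 mm below the mouth, 0 closed to 0.100 m fully open; it slides towards -y of the mouth frame, needs about 1.5 to 3 N and stays where it is left.
- gate_knob (a point): middle of the top of the gate's upright black knob, a round post 16 mm in diameter and 55 mm tall above the gate plate; can be pushed sideways or pinched from above.
- front_a_center (a point): clementine, a firm ball of 60 mm diameter, about 110 g; the point is its centre. At the start on the +y side of the lane, wedged at the mouth with the other front one (centre about 24 mm up the lane from the mouth, 30 mm off its middle). Over 18 N bruises it; rolling it back takes 1 to 3 N, and against the block the force rises steeply within 1 or 2 mm.
- front_b_center (a point): clementine, a firm ball of 60 mm diameter, about 110 g; the point is its centre. At the start on the -y side of the lane, wedged at the mouth with the other front one (centre about 24 mm up the lane from the mouth, 30 mm off its middle). Over 18 N bruises it; rolling it back takes 1 to 3 N, and against the block the force rises steeply within 1 or 2 mm.
- rear_a_center (a point): clementine, a firm ball of 60 mm diameter, about 110 g; the point is its centre. At the start on the +y side of the lane, directly behind the front one. Over 18 N bruises it; rolling it back takes 1 to 3 N, and against the block the force rises steeply within 1 or 2 mm.
- rear_b_center (a point): clementine, a firm ball of 60 mm diameter, about 110 g; the point is its centre. At the start on the -y side of the lane, directly behind the front one. Over 18 N bruises it; rolling it back takes 1 to 3 N, and against the block the force rises steeply within 1 or 2 mm.
- short_stop_screw (a point): top of the clamp screw at the upper end of the SHORT grey backstop block (52 mm wide), which stands in one half of the lane, +y or -y; the row in front of it can be pushed back by some 57 to 72 mm, how far exactly must be felt. A push of about 28 mm makes room for the other side, but it can roll out only once the fingers too are well up the lane and off its way.
- long_stop_screw (a point): the same on the LONG grey block in the other half of the lane; the row in front of it has less than 20 mm of room, too little to free the jam.
- jar: bystander: closed glass jar, 50 mm across, 75 mm tall, beside the chute; origin at its underside
- cup: bystander: white mug; origin at its underside
- spatula: bystander: spatula lying on the counter
- bowl: bystander: steel bowl; origin at its underside
- tin: bystander: flat tin; origin at its underside
- brush: bystander: brush lying on the counter
- cutter: bystander: steel ring cutter; origin at its underside
Things that resemble listed ones, but are neither listed nor needed, are in the scene too. What is shaped like the part that bears front_b_center but yellow is not meant.

How it is judged:
On the way, in this order (a step that is already met when the one before it is completed fails the run):
1. the gate is open, at least 85 mm (value of joint gate above 0.085 m), for 0.1 s.
2. a front clementine has been pushed back up the lane (centre more than 74 mm beyond the mouth) and is pressed firmly (more than 4 N) by the fingers against its row and backstop (((x of front_a_center in the frame of mouth above 0.074 m and contact force between the fingers and front_a above 4 N) or (x of front_b_center in the frame of mouth above 0.074 m and contact force between the fingers and front_b above 4 N))), for 0.2 s.
At the end, for the whole second after the job is handed in: all four clementines lie at rest (under 0.05 m/s) in the catch tray, centres at least 50 mm below the mouth and inside the tray's walls, and the gate is still open by at least 85 mm (x of front_a_center in the frame of mouth between -0.28 and -0.05 m and y of front_a_center in the frame of mouth between -0.095 and 0.095 m and z of each of front_a_center, front_b_center, rear_a_center, rear_b_center in the frame of mouth below 0.06 m and linear speed of each of front_a, front_b, rear_a, rear_b below 0.05 m/s and x of front_b_center in the frame of mouth between -0.28 and -0.05 m and y of front_b_center in the frame of mouth between -0.095 and 0.095 m and x of rear_a_center in the frame of mouth between -0.28 and -0.05 m and y of rear_a_center in the frame of mouth between -0.095 and 0.095 m and x of rear_b_center in the frame of mouth between -0.28 and -0.05 m and y of rear_b_center in the frame of mouth between -0.095 and 0.095 m and value of joint gate above 0.085 m); the robot touches nothing.
It fails at once if a clementine is pressed by the robot with more than 18 N (bruised) (contact force between any of the arm, the fingers and front_a above 18 N or contact force between any of the arm, the fingers and front_b above 18 N or contact force between any of the arm, the fingers and rear_a above 18 N or contact force between any of the arm, the fingers and rear_b above 18 N).
It fails at once if a clementine is lifted out of the chute (centre over 195 mm above the counter) (height (world z) of any of front_a_center, front_b_center, rear_a_center, rear_b_center above 0.195 m).
It fails at once if a bystander is moved by more than 30 mm (distance of any of jar, cup, spatula, bowl, tin, brush, cutter from where it was at the start of the episode above 0.03 m).
It also fails if it takes over 58 s, if anything falls off the work surface, if the arm or the gripper's body presses on something with over 40 N, if the wrist force passes 120 N, or if a joint passes its speed limit or range.

## Working session

There is one attempt and no reset: what is moved stays moved. The work goes in short steps, Python scripts to look and compute and a shell command to move; the robot and the scene stay as the last step left them, time stands still between calls to the robot, and variables do not carry over. Pictures are saved under pics/ and viewed, and the job is handed in when it is done.

```bash
mkdir -p pics; ls; python3 - <<'E'
from station import env
import cv2
print(env.observe())
for n in ["scene","top","wrist"]:
    c=env.capture(n); cv2.imwrite(f"pics/{n}0.png",c["image"][:,:,::-1])
    print(n,c["fx"],c["cx"],c["cy"],c["extrinsics"].round(4).tolist() if hasattr(c["extrinsics"],"round") else c["extrinsics"])
E
```

```text
pics
{'clock': 0.0, 'qpos': array([-1.22410054,  0.47778693,  0.02235376,  1.55647812, -0.01147437,
        1.10929638, -0.08307748]), 'dq': array([ 5.39698847e-04, -8.48454354e-05, -9.21992429e-05, -2.57907805e-04,
       -7.22674179e-04,  4.00269758e-04, -1.33467977e-03]), 'joint_torque': array([-7.27586357e-04, -5.96447110e+01,  1.60752274e+00, -2.81181407e+01,
        1.24640384e-02,  9.55233991e-03, -3.04196715e-05]), 'ee_pos': array([0.29627692, 0.60582968, 0.23032357]), 'orientation': array([-3.13975974e+00,  1.66074916e-04,  2.68683984e+00]), 'contact_force': array([-0.05453693, -0.50556275, -0.19050058]), 'ft_torque': array([ 0.00854533, -0.00874628,  0.0126451 ]), 'width': 0.08544874569799413}
scene 434.8096284966599 276.209522147359 213.38205031659234 [[-0.2832, 0.9588, -0.0211, 0.1571], [0.5711, 0.151, -0.8068, -0.1581], [-0.7704, -0.2406, -0.5904, 1.6685], [0.0, 0.0, 0.0, 1.0]]
top 482.37008036691145 271.44995293414684 207.6058104726367 [[0.0271, -0.9995, -0.0153, -0.0172], [-0.9982, -0.0263, -0.0531, 0.477], [0.0527, 0.0168, -0.9985, 1.6314], [0.0, 0.0, 0.0, 1.0]]
wrist 293.8265026485567 278.3521891783833 208.08264440199386 [[0.4398, 0.8981, -0.0018, -0.6725], [0.8499, -0.4156, 0.3238, -0.0426], [0.2901, -0.1439, -0.9461, 0.3804], [0.0, 0.0, 0.0, 1.0]]
```

View pics/scene0.png

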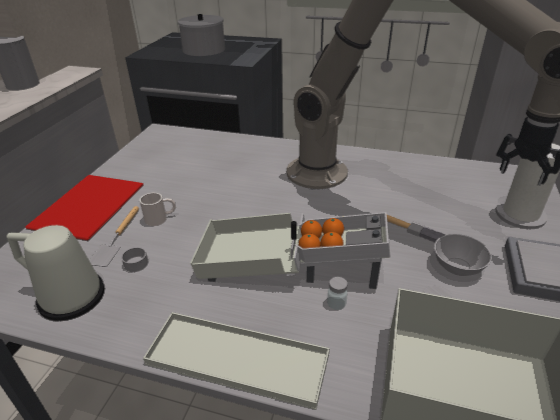

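View pics/top0.png

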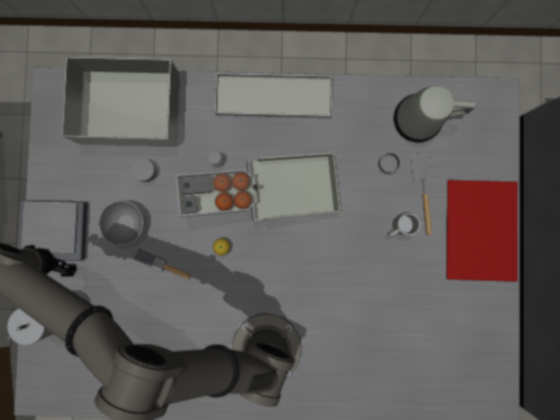

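View pics/wrist0.png

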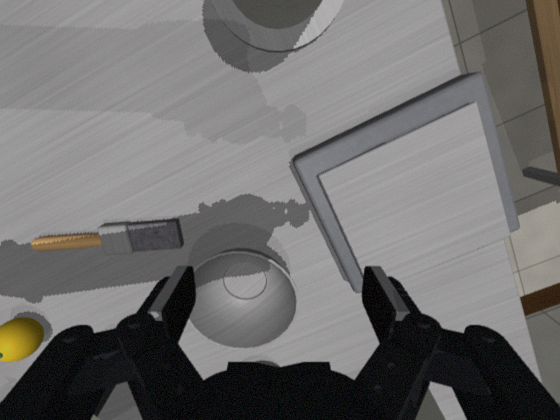

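The scene view shows the chute with four oranges around (320,235), tray to its left and a black knob at (293,230). The top view shows the oranges around (233,190), tray (297,187), backstop blocks at (190,185) and (190,205). I'll zoom in.

```bash
python3 - <<'E'
import cv2
a=cv2.imread("pics/top0.png")[140:260,165:355]; cv2.imwrite("pics/t0z.png",cv2.resize(a,None,fx=4.2,fy=4.2,interpolation=cv2.INTER_CUBIC))
a=cv2.imread("pics/scene0.png")[190:310,190:400]; cv2.imwrite("pics/s0z.png",cv2.resize(a,None,fx=3.8,fy=3.8,interpolation=cv2.INTER_CUBIC))
E
```

```text
(no output)
```

View pics/t0z.png

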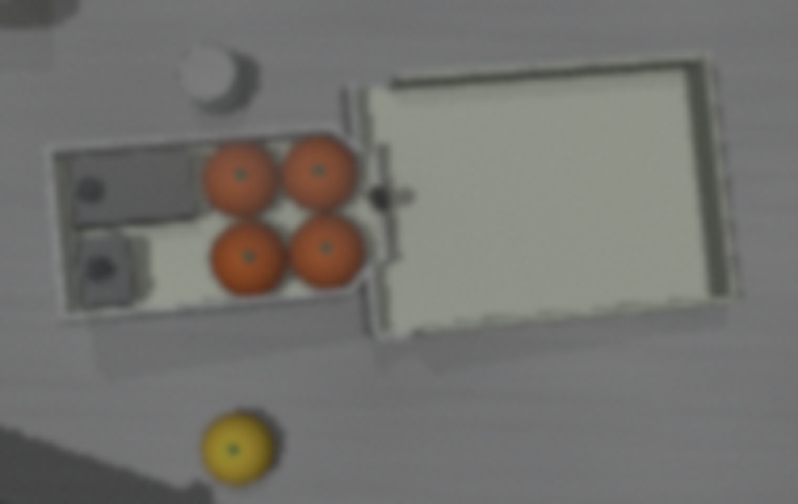

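View pics/s0z.png

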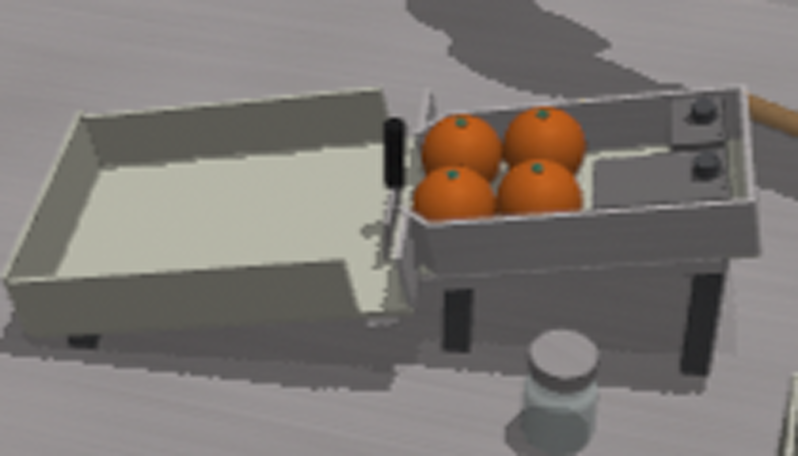

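```bash
cat > h.py <<'E'
import numpy as np, cv2
from station import env
def ray(c,u,v):
    E=np.array(c["extrinsics"]);R=E[:3,:3];t=E[:3,3]
    d=R.T@np.array([(u-c["cx"])/c["fx"],(v-c["cy"])/c["fy"],1.]);return -R.T@t,d
def onz(c,u,v,z):
    o,d=ray(c,u,v);return o+d*(z-o[2])/d[2]
def tri(c1,p1,c2,p2):
    A=[];b=[]
    o1,d1=ray(c1,*p1);o2,d2=ray(c2,*p2)
    M=np.zeros((3,3));r=np.zeros(3)
    for o,d in((o1,d1),(o2,d2)):
        d=d/np.linalg.norm(d);P=np.eye(3)-np.outer(d,d);M+=P;r+=P@o
    x=np.linalg.solve(M,r)
    return x,np.linalg.norm(np.cross(x-o1,d1/np.linalg.norm(d1)))
def proj(c,p):
    E=np.array(c["extrinsics"]);q=E[:3,:3]@np.array(p)+E[:3,3]
    return c["fx"]*q[0]/q[2]+c["cx"],c["fy"]*q[1]/q[2]+c["cy"]
def orange(im):
    h=cv2.cvtColor(im,cv2.COLOR_RGB2HSV);return cv2.inRange(h,(2,120,60),(16,255,255))
E
python3 - <<'E'
from h import *
t=env.capture("top"); 
big=cv2.resize(orange(t["image"]),None,fx=4,fy=4,interpolation=cv2.INTER_CUBIC)
m=(big>127).astype(np.uint8); m[:, :4*180]=0; m[:,4*260:]=0
ys,xs=np.nonzero(m); pts=np.float32(np.c_[xs,ys])
_,l,C=cv2.kmeans(pts,4,None,(3,100,.1),5,cv2.KMEANS_PP_CENTERS)
C=(C+.5)/4-.5; print(C, np.bincount(l.ravel())/16)
# front = greater u
C=C[np.argsort(-C[:,0])]; 
P=[onz(t,*C[i],.112 if i<2 else .1245) for i in range(4)]
for p in P:print(p.round(4))
f=(P[0]+P[1])/2;r=(P[2]+P[3])/2;ax=(r-f)[:2];print("sep",np.linalg.norm(ax),np.linalg.norm(P[0]-P[1]))
yaw=np.arctan2(ax[1],ax[0]);yv=(P[0]-P[1])[:2];y1=np.arctan2(yv[1],yv[0]);print(np.degrees(yaw),np.degrees(y1))
E
```

```text
[[221.18962 182.9148 ]
 [241.84071 199.54945]
 [240.25946 180.79443]
 [223.87186 201.23552]] [170.     216.5625 185.     222.5625]
[0.4954 0.0896 0.112 ]
[0.5556 0.0965 0.112 ]
[0.4876 0.1456 0.1245]
[0.5459 0.1561 0.1245]
sep 0.05850271450591848 0.06066035210438619
98.55048128846458 -173.44580516361714
```

```bash
python3 - <<'E'
from h import *
t=env.capture("top");s=env.capture("scene")
for n,c,(x0,x1,y0,y1) in(("t",t,(235,285,165,210)),("s",s,(270,330,205,270))):
    a=c["image"][y0:y1,x0:x1,::-1]; cv2.imwrite(f"pics/k_{n}.png",cv2.resize(a,None,fx=12,fy=12,interpolation=cv2.INTER_NEAREST))
yaw=np.radians(97);X=np.array([np.cos(yaw),np.sin(yaw),0]);Y=np.array([-X[1],X[0],0]);M=np.array([.5284,.0692,.076])
w=lambda x,y,z:M+x*X+y*Y+np.array([0,0,z])
for n,c in(("t",t),("s",s)):
    im=cv2.resize(c["image"][:,:,::-1],None,fx=4,fy=4,interpolation=cv2.INTER_CUBIC)
    tn=np.tan(np.radians(12))
    L=[]
    for y in(.061,-.061): L+=[(w(.02,y,.02*tn+.046),w(.2,y,.2*tn+.046))]
    for y in(.095,-.095): L+=[(w(-.035,y,-.035*tn+.05),w(-.28,y,-.28*tn+.05))]
    for a,b in L: 
        p=[tuple(int(4*q) for q in proj(c,v)) for v in(a,b)]; cv2.line(im,p[0],p[1],(0,255,0),1)
    for x in(.024,.0827):
        for y in(.03,-.03):
            p=proj(c,w(x,y,x*tn+.0307)); cv2.circle(im,(int(4*p[0]),int(4*p[1])),4,(255,0,0),-1)
    u,v=proj(c,M);u=int(4*u);v=int(4*v); cv2.imwrite(f"pics/o_{n}.png",im[v-260:v+260,u-400:u+400])
E
```

```text
(no output)
```

View pics/o_t.png

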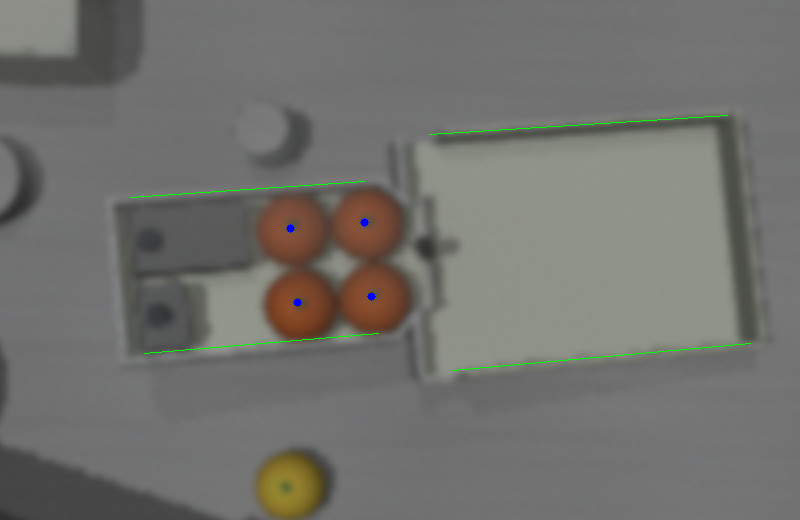

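View pics/o_s.png

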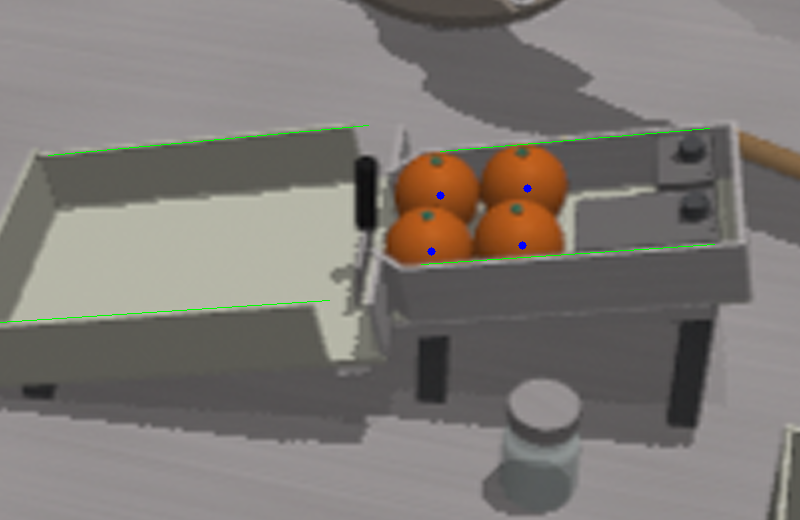

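View pics/k_t.png

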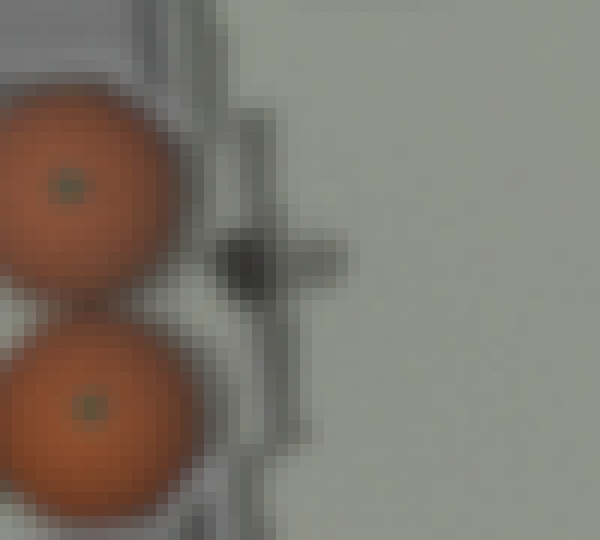

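View pics/k_s.png

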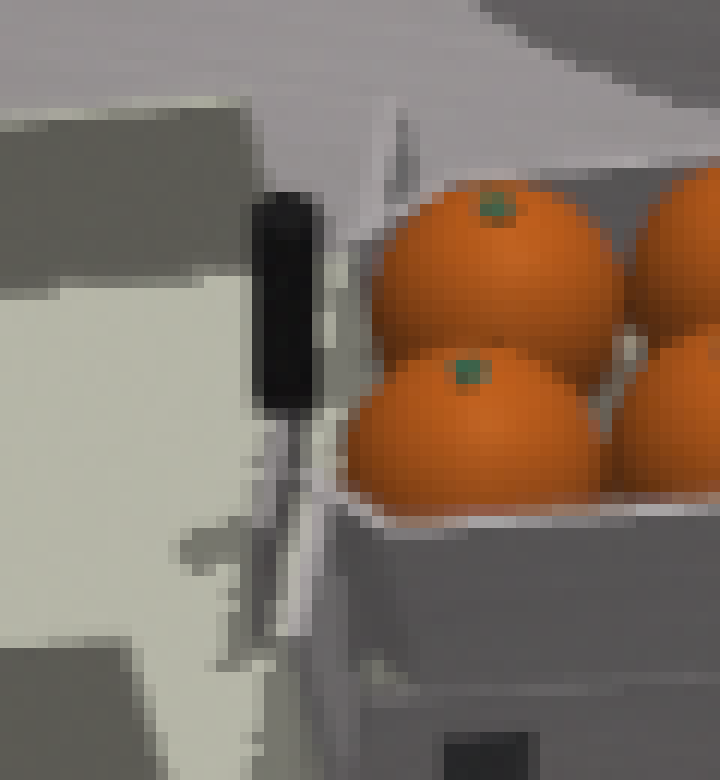

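```bash
python3 - <<'E'
from h import *
t=env.capture("top");s=env.capture("scene")
k,e=tri(t,(254.9,186.3),s,(293.4,221.8));print("knob",k,e)
# ball circles from hough, jar
for z in (.12,.13): print(onz(t,254.9,186.3,z))
f=lambda u,v:(235+u/12-.5,165+v/12-.5)
g=lambda u,v:(270+u/12-.5,205+v/12-.5)
# stems
print("stemb",tri(t,f(70,186),s,g(468,372)),"stema",tri(t,f(90,408),s,g(497,207)))
# ball center by silhouette in zoomed crop, front b: x right edge 185..; front a
print(onz(t,*f(72,190),.112),onz(t,*f(92,410),.112))
print("jar top",onz(t,165+212/4.2,140+77/4.2,.075))
E
```

```text
knob [0.53429992 0.04562953 0.163243  ] 0.000602949283393341
[0.53830267 0.04847847 0.12      ]
[0.53733986 0.04795408 0.13      ]
stemb (array([0.55514833, 0.09250669, 0.14288506]), np.float64(0.001288687561942445)) stema (array([0.49680079, 0.08555699, 0.14363324]), np.float64(0.0011446154163612234))
[0.5571289  0.09575897 0.112     ] [0.49822159 0.08860328 0.112     ]
jar top [0.63195789 0.18375453 0.075     ]
```

```bash
cat >> h.py <<'E'
yaw=np.radians(97);X=np.array([np.cos(yaw),np.sin(yaw),0]);Y=np.array([-X[1],X[0],0]);M=np.array([.530,.066,.076])
from scipy.spatial.transform import Rotation as Ro
def st(tx=None):
    o=env.observe();R=Ro.from_euler("xyz",o["orientation"]);d=o["ee_pos"]-M
    F=o["contact_force"]
    print("t%.2f mouth xyz mm"%o["clock"],np.round([d@X*1e3,d@Y*1e3,d[2]*1e3],1),"rpy",o["orientation"].round(3),"F m",np.round([F@X,F@Y,F[2]],2),"w%.4f"%o["width"],"q",o["qpos"].round(2))
    G=np.c_[-Y*0+Y,X,[0,0,-1]]
    print("rot to go",(R.inv()*Ro.from_matrix(G)).as_rotvec().round(3))
    if tx is not None:
        t=np.array(tx)/1e3; e=X*t[0]+Y*t[1]+np.array([0,0,t[2]])-d
        print("travel cm",(R.inv().apply(e)*100).round(2))
E
python3 -m handwheel '[{"grip":0,"travel":[0,0,0],"delta_rot":[0,0,-0.115]},{"grip":0,"travel":[0,0,0],"delta_rot":[0,0,-0.115]},{"grip":0,"travel":[0,0,0],"delta_rot":[0,0,-0.115]},{"grip":0,"travel":[0,0,0],"delta_rot":[0,0,-0.115]},{"grip":0,"travel":[0,0,0],"delta_rot":[0,0,-0.115]}]' 20
python3 -c "
from h import *
st([-30,32,154])"
```

```text
clock: 0.82
ee_pos: [0.2962, 0.6063, 0.231]
orientation: [-3.141, 0.0, -2.999]
contact_force: [0.7, 0.5, -0.2]
width: 0.0256
t0.82 mouth xyz mm [564.8 166.2 155. ] rpy [-3.141  0.    -2.999] F m [ 0.46 -0.76 -0.2 ] w0.0256 q [-1.14  0.48 -0.1   1.55  0.05  1.12  0.46]
rot to go [-0.001  0.     0.021]
travel cm [-12.19 -59.75   0.16]
```

```bash

python3 -m handwheel '[{"grip":0,"travel":[-0.8,-4,0],"delta_rot":[0,0,0.02]},{"grip":0,"travel":[-0.8,-4,0],"delta_rot":[0,0,0]},{"grip":0,"travel":[-0.8,-4,0],"delta_rot":[0,0,0]},{"grip":0,"travel":[-0.8,-4,0],"delta_rot":[0,0,0]},{"grip":0,"travel":[-0.8,-4,0],"delta_rot":[0,0,0]}]'
python3 -m handwheel '[{"grip":0,"travel":[-0.8,-4,0],"delta_rot":[0,0,0]},{"grip":0,"travel":[-0.8,-4,0],"delta_rot":[0,0,0]},{"grip":0,"travel":[-0.8,-4,0],"delta_rot":[0,0,0]},{"grip":0,"travel":[-0.8,-4,0],"delta_rot":[0,0,0]},{"grip":0,"travel":[-0.8,-4,0],"delta_rot":[0,0,0]}]'
python3 -c "
from h import *
st([-30,32,154])"
```

```text
clock: 1.23
ee_pos: [0.3577, 0.4174, 0.2289]
orientation: [3.135, -0.003, -2.996]
contact_force: [0.9, -0.3, -0.5]
width: -0.0001
clock: 1.65
ee_pos: [0.4264, 0.2204, 0.2287]
orientation: [3.133, 0.0, -2.995]
contact_force: [0.9, 0.7, -0.7]
width: -0.0001
t1.65 mouth xyz mm [165.9  84.  152.7] rpy [ 3.133  0.    -2.995] F m [ 0.59 -0.96 -0.68] w-0.0001 q [-0.63  0.16  0.03  2.01 -0.02  0.97  1.13]
rot to go [ 0.008 -0.     0.024]
travel cm [ -4.73 -19.71  -0.3 ]
```

```bash

python3 -m handwheel '[{"grip":0,"travel":[-0.9,-3.9,0],"delta_rot":[0.008,0,0.024]},{"grip":0,"travel":[-0.9,-3.9,0],"delta_rot":[0,0,0]},{"grip":0,"travel":[-0.9,-3.9,0],"delta_rot":[0,0,0]},{"grip":0,"travel":[-0.9,-3.9,0],"delta_rot":[0,0,0]},{"grip":0,"travel":[-0.9,-3.9,0],"delta_rot":[0,0,0]}]'
python3 -c "
from h import *
st([-30,32,52])"
```

```text
clock: 2.07
ee_pos: [0.4967, 0.0243, 0.2304]
orientation: [3.14, 0.005, -3.02]
contact_force: [0.6, 0.5, 0.3]
width: 0.0003
t2.07 mouth xyz mm [-37.3  38.1 154.4] rpy [ 3.14   0.005 -3.02 ] F m [ 0.44 -0.62  0.3 ] w0.0003 q [-0.35  0.18  0.2   1.99 -0.04  0.97  1.56]
rot to go [ 0.002  0.005 -0.001]
travel cm [-0.56  0.72 10.24]
```

```bash

python3 -m handwheel '[{"grip":0,"travel":[-0.3,0.6,1.2],"delta_rot":[0,0.005,0]},{"grip":0,"travel":[0,0,1.2],"delta_rot":[0,0,0]},{"grip":0,"travel":[0,0,1.2],"delta_rot":[0,0,0]},{"grip":0,"travel":[0,0,1.2],"delta_rot":[0,0,0]},{"grip":0,"travel":[0,0,0],"delta_rot":[0,0,0]}]'
python3 -c "
from h import *
st([-30,32,52])
for n in ['scene','top']:
    c=env.capture(n);u,v=proj(c,M);u=int(u);v=int(v);a=c['image'][v-65:v+65,u-90:u+90,::-1];cv2.imwrite(f'pics/g1{n}.png',cv2.resize(a,None,fx=4,fy=4,interpolation=cv2.INTER_CUBIC))
a=cv2.hconcat([cv2.imread('pics/g1scene.png'),cv2.imread('pics/g1top.png')]);cv2.imwrite('pics/g1.png',cv2.resize(a,(800,289)))
"
```

```text
clock: 2.48
ee_pos: [0.5036, 0.0177, 0.1828]
orientation: [-3.139, 0.007, -3.042]
contact_force: [-0.9, 0.3, 0.3]
width: 0.0001
t2.48 mouth xyz mm [-44.7  32.1 106.8] rpy [-3.139  0.007 -3.042] F m [0.44 0.85 0.26] w0.0001 q [-0.33  0.25  0.2   2.02 -0.06  0.87  1.57]
rot to go [-0.002  0.007 -0.022]
travel cm [0.06 1.48 5.48]
```

View pics/g1.png

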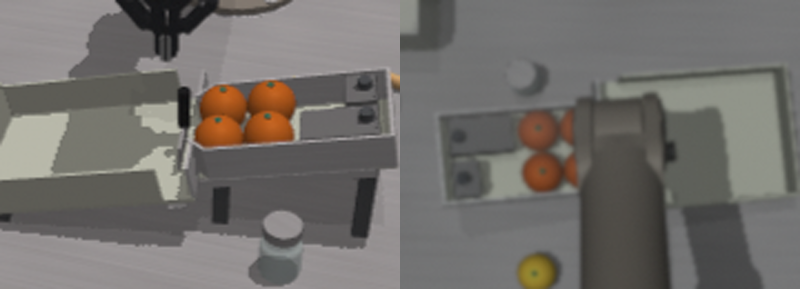

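The scene view (left) shows the closed fingers at (167,50) above the tray's upper end, with the knob at (184,105). The balls are still wedged.

```bash

python3 -m handwheel '[{"grip":0,"travel":[0,0.8,1.2],"delta_rot":[0,0.005,-0.022]},{"grip":0,"travel":[0,0.7,1.2],"delta_rot":[0,0,0]},{"grip":0,"travel":[0,0,1.2],"delta_rot":[0,0,0]},{"grip":0,"travel":[0,0,1.2],"delta_rot":[0,0,0]},{"grip":0,"travel":[0,0,0],"delta_rot":[0,0,0]}]'
python3 -c "
from h import *
st([-30,32,52])
"
```

```text
clock: 3.0
ee_pos: [0.5061, 0.0385, 0.1369]
orientation: [3.141, 0.011, -3.01]
contact_force: [-0.9, -0.2, -0.3]
width: -0.0001
t3.00 mouth xyz mm [-24.4  27.1  60.9] rpy [ 3.141  0.011 -3.01 ] F m [-0.07  0.89 -0.29] w-0.0001 q [-0.35  0.32  0.18  2.06 -0.08  0.76  1.58]
rot to go [0.    0.011 0.009]
travel cm [ 0.5  -0.56  0.89]
```

```bash

python3 -m handwheel '[{"grip":0,"travel":[0.2,-0.4,0.4],"delta_rot":[0,0.008,0.006]},{"grip":0,"travel":[0,-0.1,0.3],"delta_rot":[0,0,0]},{"grip":0,"travel":[0,0,0],"delta_rot":[0,0,0]},{"grip":0,"travel":[-0.4,0,0],"delta_rot":[0,0,0]},{"grip":0,"travel":[-0.4,0,0],"delta_rot":[0,0,0]}]'
python3 -c "
from h import *
st([-30,-83,52])
"
```

```text
clock: 3.42
ee_pos: [0.5135, 0.0356, 0.1308]
orientation: [3.141, 0.004, -3.014]
contact_force: [0.5, -0.1, 0.8]
width: -0.0002
t3.42 mouth xyz mm [-28.2  20.1  54.8] rpy [ 3.141  0.004 -3.014] F m [-0.19 -0.44  0.77] w-0.0002 q [-0.34  0.34  0.18  2.04 -0.09  0.76  1.59]
rot to go [0.001 0.004 0.006]
travel cm [-10.31  -0.24   0.32]
```

```bash

python3 -m handwheel '[{"grip":0,"travel":[-1,0,0],"delta_rot":[0,0.004,0.006]},{"grip":0,"travel":[-1,0,0],"delta_rot":[0,0,0]},{"grip":0,"travel":[-1,0,0],"delta_rot":[0,0,0]},{"grip":0,"travel":[-1,0,0],"delta_rot":[0,0,0]},{"grip":0,"travel":[-1,0,0],"delta_rot":[0,0,0]}]'
python3 -c "
from h import *
st([-30,-83,52])
"
```

```text
clock: 3.83
ee_pos: [0.5645, 0.042, 0.1311]
orientation: [3.14, -0.004, -3.019]
contact_force: [-2.9, -0.1, 0.3]
width: -0.0001
t3.83 mouth xyz mm [-28.  -31.3  55.1] rpy [ 3.14  -0.004 -3.019] F m [0.24 2.87 0.28] w-0.0001 q [-0.32  0.42  0.18  1.92 -0.1   0.81  1.6 ]
rot to go [ 0.002 -0.004  0.   ]
travel cm [-5.17 -0.2   0.29]
```

```bash

python3 -m handwheel '[{"grip":0,"travel":[-1,0,0],"delta_rot":[0,-0.004,0]},{"grip":0,"travel":[-1,0,0],"delta_rot":[0,0,0]},{"grip":0,"travel":[-1,0,0],"delta_rot":[0,0,0]},{"grip":0,"travel":[-0.8,0,0],"delta_rot":[0,0,0]},{"grip":0,"travel":[-0.5,0,0],"delta_rot":[0,0,0]}]'
python3 -c "
from h import *
st([-30,-83,52])
"
```

```text
clock: 4.25
ee_pos: [0.6131, 0.0483, 0.131]
orientation: [3.14, 0.001, -3.018]
contact_force: [-12.6, -0.5, 4.2]
width: -0.0001
t4.25 mouth xyz mm [-27.7 -80.3  55. ] rpy [ 3.140e+00  1.000e-03 -3.018e+00] F m [ 1.   12.54  4.21] w-0.0001 q [-0.31  0.49  0.18  1.8  -0.11  0.86  1.61]
rot to go [0.002 0.001 0.001]
travel cm [-0.27 -0.23  0.3 ]
```

Force jumped to 12.5 N: the gate is at its end stop. I'll back off and look.

```bash

python3 -m handwheel '[{"grip":0,"travel":[1,0,0],"delta_rot":[0,0,0]},{"grip":0,"travel":[1.5,-0.3,-1],"delta_rot":[0,0,0]},{"grip":0,"travel":[1.5,-0.3,-1],"delta_rot":[0,0,0]},{"grip":0,"travel":[1.5,-0.3,0],"delta_rot":[0,0,0]},{"grip":0,"travel":[0,0,0],"delta_rot":[0,0,0]}]'
python3 -c "
from h import *
st([-40,28,30])
for n in ['scene','top','wrist']:
    c=env.capture(n);a=c['image'][:,:,::-1]
    if n!='wrist':
        u,v=proj(c,M);u=int(u);v=int(v);a=a[v-65:v+65,u-90:u+90]
    cv2.imwrite(f'pics/g2{n}.png',cv2.resize(a,None,fx=4,fy=4,interpolation=cv2.INTER_CUBIC) if n!='wrist' else a)
a=cv2.hconcat([cv2.imread('pics/g2scene.png'),cv2.imread('pics/g2top.png')]);cv2.imwrite('pics/g2.png',cv2.resize(a,(800,289)))
"
```

```text
clock: 4.67
ee_pos: [0.5589, 0.0319, 0.1509]
orientation: [3.141, 0.006, -3.018]
contact_force: [-0.5, -0.8, -0.9]
width: -0.0001
t4.67 mouth xyz mm [-37.4 -24.5  74.9] rpy [ 3.141  0.006 -3.018] F m [-0.7   0.56 -0.89] w-0.0001 q [-0.32  0.38  0.18  1.93 -0.09  0.84  1.61]
rot to go [0.001 0.006 0.001]
travel cm [ 5.28 -0.26  4.46]
```

View pics/g2.png

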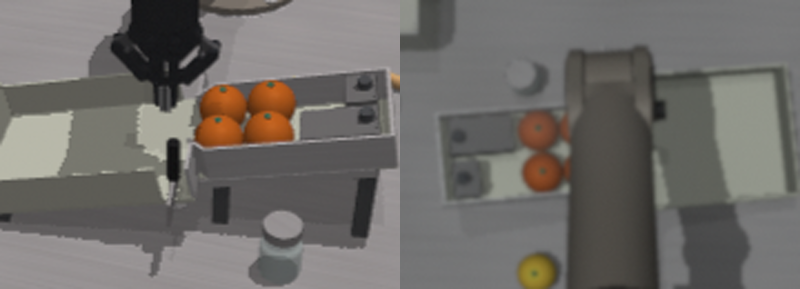

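View pics/g2wrist.png

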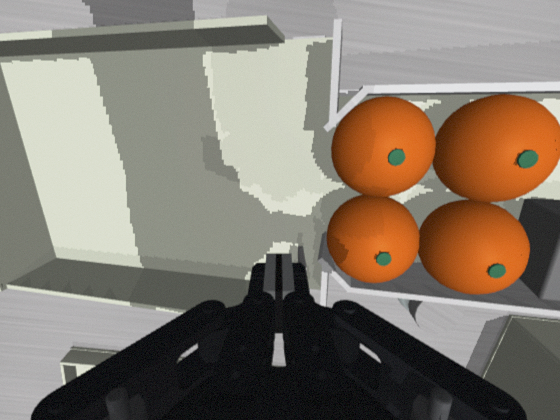

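Gate open: the knob now stands at (173,160) in the scene crop, and the fingers are clear of everything. In the wrist view front_a is at (373,238), still wedged. Next I'll descend on the downhill side of front_a.

```bash

python3 -m handwheel '[{"grip":0,"travel":[1.3,0,0.4],"delta_rot":[0,0.004,0]},{"grip":0,"travel":[1.3,0,0.6],"delta_rot":[0,0,0]},{"grip":0,"travel":[1.3,0,0.8],"delta_rot":[0,0,0]},{"grip":0,"travel":[1.0,0,0.9],"delta_rot":[0,0,0]},{"grip":0,"travel":[0,0,0.4],"delta_rot":[0,0,0]}]'
python3 -c "
from h import *
st([-36,29,29])
"
```

```text
clock: 5.23
ee_pos: [0.5184, 0.0298, 0.1199]
orientation: [3.14, 0.013, -3.015]
contact_force: [-0.7, -0.4, 0.4]
width: -0.0002
t5.23 mouth xyz mm [-34.5  15.9  43.9] rpy [ 3.14   0.013 -3.015] F m [-0.33  0.75  0.36] w-0.0002 q [-0.32  0.36  0.17  2.05 -0.09  0.73  1.61]
rot to go [0.002 0.013 0.005]
travel cm [ 1.33 -0.15  1.47]
```

```bash

python3 -m handwheel '[{"grip":0,"travel":[0.6,-0.2,0.5],"delta_rot":[0,0.01,0.004]},{"grip":0,"travel":[0.5,0,0.6],"delta_rot":[0,0,0]},{"grip":0,"travel":[0.2,0,0.4],"delta_rot":[0,0,0]},{"grip":0,"travel":[0,0,0],"delta_rot":[0,0,0]},{"grip":0,"travel":[0,0,0],"delta_rot":[0,0,0]}]'
python3 -c "
from h import *
st([-25,30,29])
"
```

```text
clock: 5.65
ee_pos: [0.5081, 0.0269, 0.1029]
orientation: [3.14, 0.004, -3.018]
contact_force: [-0.1, -0.7, 0.9]
width: 0.0
t5.65 mouth xyz mm [-36.1  26.5  26.9] rpy [ 3.14   0.004 -3.018] F m [-0.69  0.2   0.86] w0.0000 q [-0.31  0.38  0.17  2.07 -0.1   0.69  1.62]
rot to go [0.002 0.004 0.001]
travel cm [ 0.35  1.11 -0.21]
```

```bash

python3 -m handwheel '[{"grip":0,"travel":[0.2,0.3,-0.1],"delta_rot":[0,0.004,0]},{"grip":0,"travel":[0.1,0.4,-0.1],"delta_rot":[0,0,0]},{"grip":0,"travel":[0,0.4,-0.1],"delta_rot":[0,0,0]},{"grip":0,"travel":[0,0.4,-0.1],"delta_rot":[0,0,0]},{"grip":0,"travel":[0,0,0],"delta_rot":[0,0,0]}]'
python3 -c "
from h import *
st([-25,30,29])
"
```

```text
clock: 6.07
ee_pos: [0.5046, 0.0435, 0.1083]
orientation: [3.14, 0.002, -3.018]
contact_force: [-1.0, -0.1, 0.0]
width: -0.0
t6.07 mouth xyz mm [-19.2  28.   32.3] rpy [ 3.140e+00  2.000e-03 -3.018e+00] F m [0.05 0.97 0.  ] w-0.0000 q [-0.35  0.37  0.17  2.07 -0.1   0.7   1.58]
rot to go [0.002 0.002 0.001]
travel cm [ 0.2  -0.58  0.33]
```

```bash

python3 -m handwheel '[{"grip":0,"travel":[0,0.4,0.1],"delta_rot":[0,0,0]},{"grip":0,"travel":[0.0,0.4,0],"delta_rot":[0,0,0]},{"grip":0,"travel":[0.1,0.4,-0.05],"delta_rot":[0,0,0]},{"grip":0,"travel":[0.1,0.4,-0.1],"delta_rot":[0,0,0]},{"grip":0,"travel":[0,0.4,-0.1],"delta_rot":[0,0,0]}]'
python3 -c "
from h import *
st([0,31,31.6])
for n in ['scene','top']:
    c=env.capture(n);a=c['image'][:,:,::-1]
    u,v=proj(c,M);u=int(u);v=int(v);a=a[v-65:v+65,u-90:u+90]
    cv2.imwrite(f'pics/p1{n}.png',cv2.resize(a,None,fx=4,fy=4,interpolation=cv2.INTER_CUBIC))
a=cv2.hconcat([cv2.imread('pics/p1scene.png'),cv2.imread('pics/p1top.png')]);cv2.imwrite('pics/p1.png',cv2.resize(a,(800,289)))
"
```

```text
clock: 6.48
ee_pos: [0.5021, 0.0606, 0.1116]
orientation: [-3.139, 0.007, -3.022]
contact_force: [-0.2, -5.2, 4.1]
width: -0.0003
t6.48 mouth xyz mm [-2.  28.3 35.6] rpy [-3.139  0.007 -3.022] F m [-5.18  0.83  4.09] w-0.0003 q [-0.38  0.36  0.17  2.08 -0.09  0.71  1.53]
rot to go [-0.002  0.007 -0.002]
travel cm [0.27 0.2  0.4 ]
```

View pics/p1.png

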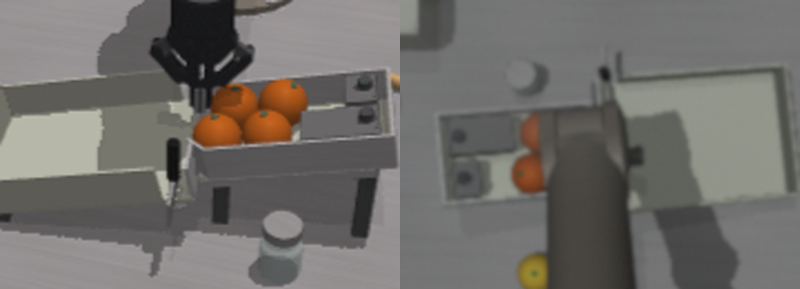

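The a-row is moving: front_a is at (234,103) in the scene crop, about 17 mm back. The b-row is still held.

```bash

python3 -m handwheel '[{"grip":0,"travel":[0.1,0.35,0.1],"delta_rot":[0,0.004,0]},{"grip":0,"travel":[0.1,0.4,0.05],"delta_rot":[0,0,0]},{"grip":0,"travel":[0.1,0.4,0],"delta_rot":[0,0,0]},{"grip":0,"travel":[0.1,0.4,-0.05],"delta_rot":[0,0,0]},{"grip":0,"travel":[0.1,0.3,-0.1],"delta_rot":[0,0,0]}]'
python3 -c "
from h import *
st([18,32,35.6])
"
```

```text
clock: 7.0
ee_pos: [0.4958, 0.0775, 0.1121]
orientation: [-3.138, 0.004, -3.024]
contact_force: [1.3, -5.5, 3.2]
width: 0.0001
t7.00 mouth xyz mm [15.6 32.6 36.1] rpy [-3.138  0.004 -3.024] F m [-5.58 -0.61  3.24] w0.0001 q [-0.42  0.35  0.17  2.08 -0.08  0.71  1.49]
rot to go [-0.004  0.004 -0.004]
travel cm [-0.06  0.24  0.05]
```

```bash

python3 -m handwheel '[{"grip":0,"travel":[0,0.3,0],"delta_rot":[-0.002,0.004,-0.004]},{"grip":0,"travel":[0,0.35,-0.05],"delta_rot":[0,0,0]},{"grip":0,"travel":[0,0.3,-0.05],"delta_rot":[0,0,0]},{"grip":0,"travel":[0,0.25,-0.05],"delta_rot":[0,0,0]},{"grip":0,"travel":[0,0.2,0],"delta_rot":[0,0,0]}]'
python3 -c "
from h import *
st([30,33,37.5])
"
```

```text
clock: 7.42
ee_pos: [0.4933, 0.0925, 0.1135]
orientation: [-3.14, -0.001, -3.019]
contact_force: [-0.1, -4.6, 3.0]
width: -0.0005
t7.42 mouth xyz mm [30.8 33.2 37.5] rpy [-3.140e+00 -1.000e-03 -3.019e+00] F m [-4.55  0.65  3.04] w-0.0005 q [-0.44  0.35  0.16  2.08 -0.08  0.72  1.46]
rot to go [-0.002 -0.001  0.   ]
travel cm [-0.02 -0.08  0.  ]
```

```bash

python3 -m handwheel '[{"grip":0,"travel":[0,0.15,0],"delta_rot":[0,0,0]},{"grip":0,"travel":[0,0.15,-0.05],"delta_rot":[0,0,0]},{"grip":0,"travel":[0,0.12,0],"delta_rot":[0,0,0]},{"grip":0,"travel":[0,0.12,-0.05],"delta_rot":[0,0,0]},{"grip":0,"travel":[0,0.12,0],"delta_rot":[0,0,0]}]'
python3 -c "
from h import *
st([36,33,39])
for n in ['scene','wrist']:
    c=env.capture(n);a=c['image'][:,:,::-1]
    if n=='scene':
        u,v=proj(c,M);u=int(u);v=int(v);a=cv2.resize(a[v-65:v+65,u-90:u+90],(560,420))
    cv2.imwrite(f'pics/p2{n}.png',a)
a=cv2.hconcat([cv2.imread('pics/p2scene.png'),cv2.imread('pics/p2wrist.png')]);cv2.imwrite('pics/p2.png',cv2.resize(a,(800,300)))
"
```

```text
clock: 7.83
ee_pos: [0.4917, 0.1006, 0.1141]
orientation: [-3.141, -0.003, -3.018]
contact_force: [0.8, -4.1, 2.9]
width: -0.0005
t7.83 mouth xyz mm [39.  33.8 38.1] rpy [-3.141e+00 -3.000e-03 -3.018e+00] F m [-4.12 -0.32  2.92] w-0.0005 q [-0.46  0.35  0.16  2.08 -0.08  0.72  1.45]
rot to go [-0.001 -0.003  0.001]
travel cm [-0.07 -0.3  -0.09]
```

View pics/p2.png

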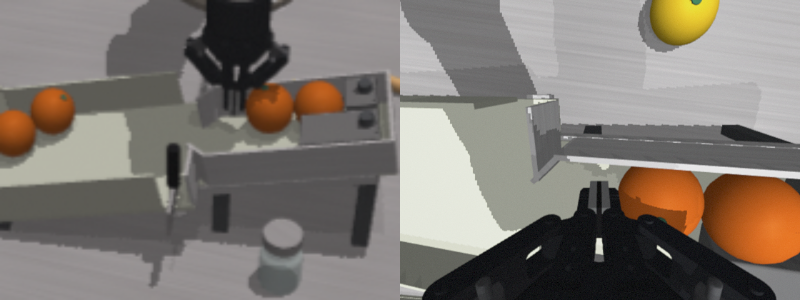

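The scene crop shows both b-side balls already rolled out into the tray, at (15,132) and (53,110). The a-row is at (270,107) and (318,100), close to the short block. I'll creep on until the force rises.

```bash

python3 -m handwheel '[{"grip":0,"travel":[0,0.12,0],"delta_rot":[0,0,0]},{"grip":0,"travel":[0,0.12,0],"delta_rot":[0,0,0]},{"grip":0,"travel":[0,0.12,-0.05],"delta_rot":[0,0,0]},{"grip":0,"travel":[0,0.12,0],"delta_rot":[0,0,0]},{"grip":0,"travel":[0,0.12,0],"delta_rot":[0,0,0]}]'
python3 -c "
from h import *
st()"
```

```text
clock: 8.35
ee_pos: [0.491, 0.1028, 0.1141]
orientation: [-3.136, -0.004, -3.021]
contact_force: [1.1, -6.4, 2.9]
width: 0.0001
t8.35 mouth xyz mm [41.3 34.2 38.1] rpy [-3.136 -0.004 -3.021] F m [-6.49 -0.32  2.95] w0.0001 q [-0.47  0.35  0.16  2.08 -0.08  0.72  1.43]
rot to go [-0.005 -0.004 -0.002]
```

```bash

python3 -m handwheel '[{"grip":0,"travel":[0,0.2,0],"delta_rot":[-0.004,0,0]},{"grip":0,"travel":[0,0.2,0],"delta_rot":[0,0,0]},{"grip":0,"travel":[0,0.2,0],"delta_rot":[0,0,0]},{"grip":0,"travel":[0,0.2,0],"delta_rot":[0,0,0]},{"grip":0,"travel":[0,0.2,0],"delta_rot":[0,0,0]}]'
python3 -c "
from h import *
st()
c=env.capture('scene');a=c['image'][:,:,::-1]
u,v=proj(c,M);u=int(u);v=int(v);a=cv2.resize(a[v-65:v+65,u-90:u+90],(720,520),interpolation=cv2.INTER_CUBIC)
cv2.imwrite(f'pics/p3.png',a)"
```

```text
clock: 8.77
ee_pos: [0.4909, 0.1029, 0.1141]
orientation: [-3.13, -0.005, -3.03]
contact_force: [1.3, -8.2, 2.8]
width: -0.0003
t8.77 mouth xyz mm [41.4 34.3 38.1] rpy [-3.13  -0.005 -3.03 ] F m [-8.32 -0.25  2.85] w-0.0003 q [-0.47  0.35  0.16  2.08 -0.07  0.72  1.42]
rot to go [-0.012 -0.005 -0.011]
```

View pics/p3.png

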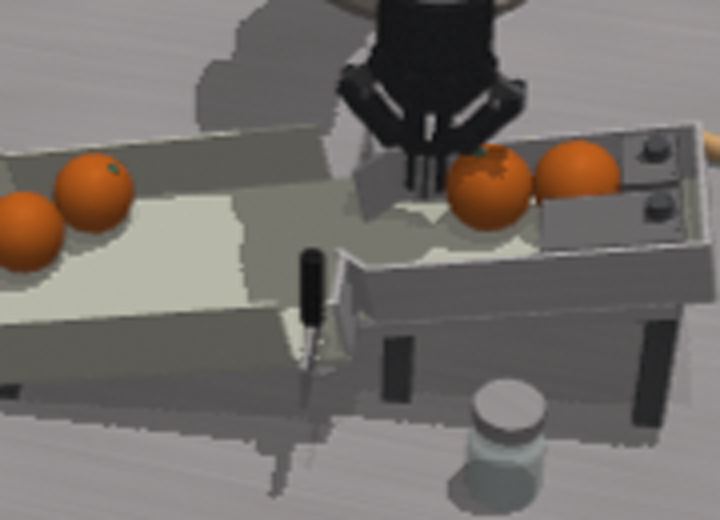

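The row is firm against the block: no further advance and a steady 8.3 N. Next I'll withdraw back and up quickly.

```bash

python3 -m handwheel '[{"grip":0,"travel":[0,-2.8,-2.5],"delta_rot":[0,0,0]},{"grip":0,"travel":[0,-2.5,-3.2],"delta_rot":[0,0,0]},{"grip":0,"travel":[0,-1.5,-3.8],"delta_rot":[0,0,0]},{"grip":0,"travel":[0,0,-4],"delta_rot":[0,0,0]},{"grip":0,"travel":[0,0,0],"delta_rot":[0,0,0]}]'
python3 -m handwheel '[{"grip":0,"travel":[2,0,-1],"delta_rot":[0,0,0]},{"grip":0,"travel":[2,0,-1],"delta_rot":[0,0,0]},{"grip":0,"travel":[0,0,0],"delta_rot":[0,0,0]},{"grip":0,"travel":[0,0,0],"delta_rot":[0,0,0]},{"grip":0,"travel":[0,0,0],"delta_rot":[0,0,0]}]'
python3 -m handwheel '[{"grip":0,"travel":[0,0,0],"delta_rot":[0,0,0]},{"grip":0,"travel":[0,0,0],"delta_rot":[0,0,0]},{"grip":0,"travel":[0,0,0],"delta_rot":[0,0,0]},{"grip":0,"travel":[0,0,0],"delta_rot":[0,0,0]},{"grip":0,"travel":[0,0,0],"delta_rot":[0,0,0]}]'
python3 -c "
from h import *
st()
for n in ['scene','top']:
    c=env.capture(n);a=c['image'][:,:,::-1]
    u,v=proj(c,M);u=int(u)+15*(1 if n=='top' else -2);v=int(v);a=a[v-65:v+65,u-90:u+90]
    cv2.imwrite(f'pics/p4{n}.png',cv2.resize(a,(720,520),interpolation=cv2.INTER_CUBIC))
a=cv2.hconcat([cv2.imread('pics/p4scene.png'),cv2.imread('pics/p4top.png')]);cv2.imwrite('pics/p4.png',cv2.resize(a,(800,289)))
"
```

```text
clock: 9.23
ee_pos: [0.4965, 0.0381, 0.252]
orientation: [-3.133, -0.014, -3.025]
contact_force: [1.2, 0.7, 0.2]
width: -0.0003
clock: 9.65
ee_pos: [0.4569, 0.0384, 0.2748]
orientation: [-3.138, -0.008, -3.021]
contact_force: [0.3, 0.4, 0.1]
width: -0.0001
clock: 10.07
ee_pos: [0.4576, 0.04, 0.2721]
orientation: [-3.138, -0.012, -3.019]
contact_force: [-0.5, -0.1, -0.1]
width: 0.0001
t10.07 mouth xyz mm [-17.   75.1 196.1] rpy [-3.138 -0.012 -3.019] F m [-0.03  0.48 -0.1 ] w0.0001 q [-0.41  0.08  0.2   2.   -0.01  1.08  1.49]
rot to go [-0.004 -0.012  0.001]
```

View pics/p4.png

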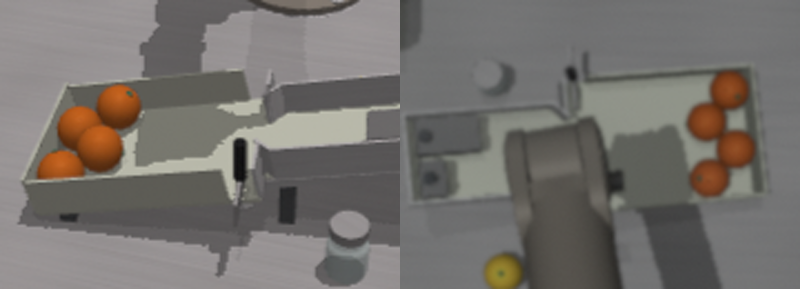

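All four are at the low end of the tray: in the top crop they are at (730,88), (708,120), (735,148) and (710,178). The gate knob is still fully out at (572,72). I'll let them settle, then compare two frames.

```bash
cat > meas.py <<'E'
from h import *
for k in range(2):
    t=env.capture("top");m=(cv2.resize(orange(t["image"]),None,fx=4,fy=4,interpolation=cv2.INTER_CUBIC)>127).astype(np.uint8);m[:,:1200-80]=0;m[:600]=0;m[900:]=0;m[:,1400:]=0
    ys,xs=np.nonzero(m);cv2.setRNGSeed(1);_,l,C=cv2.kmeans(np.float32(np.c_[xs,ys]),4,None,(3,100,.1),8,2)
    C=(C+.5)/4-.5;C=C[np.argsort(C[:,1])]
    for c in C:
        p=onz(t,*c,.06)-M;print((p@X*1e3).round(1),(p@Y*1e3).round(1),end=" | ")
    print(env.observe()["clock"])
E
Z='{"grip":0,"travel":[0,0,0],"delta_rot":[0,0,0]}'
python3 meas.py
python3 -m handwheel '[{"grip":0,"travel":[0,0,0],"delta_rot":[0,0,0]},{"grip":0,"travel":[0,0,0],"delta_rot":[0,0,0]},{"grip":0,"travel":[0,0,0],"delta_rot":[0,0,0]},{"grip":0,"travel":[0,0,0],"delta_rot":[0,0,0]},{"grip":0,"travel":[0,0,0],"delta_rot":[0,0,0]}]' >/dev/null
python3 -m handwheel '[{"grip":0,"travel":[0,0,0],"delta_rot":[0,0,0]},{"grip":0,"travel":[0,0,0],"delta_rot":[0,0,0]},{"grip":0,"travel":[0,0,0],"delta_rot":[0,0,0]},{"grip":0,"travel":[0,0,0],"delta_rot":[0,0,0]},{"grip":0,"travel":[0,0,0],"delta_rot":[0,0,0]}]' >/dev/null
python3 -m handwheel '[{"grip":0,"travel":[0,0,0],"delta_rot":[0,0,0]},{"grip":0,"travel":[0,0,0],"delta_rot":[0,0,0]},{"grip":0,"travel":[0,0,0],"delta_rot":[0,0,0]},{"grip":0,"travel":[0,0,0],"delta_rot":[0,0,0]},{"grip":0,"travel":[0,0,0],"delta_rot":[0,0,0]}]' >/dev/null
python3 meas.py
python3 -m handwheel '[{"grip":0,"travel":[0,0,0],"delta_rot":[0,0,0]},{"grip":0,"travel":[0,0,0],"delta_rot":[0,0,0]},{"grip":0,"travel":[0,0,0],"delta_rot":[0,0,0]},{"grip":0,"travel":[0,0,0],"delta_rot":[0,0,0]},{"grip":0,"travel":[0,0,0],"delta_rot":[0,0,0]}]' >/dev/null
python3 -m handwheel '[{"grip":0,"travel":[0,0,0],"delta_rot":[0,0,0]},{"grip":0,"travel":[0,0,0],"delta_rot":[0,0,0]},{"grip":0,"travel":[0,0,0],"delta_rot":[0,0,0]},{"grip":0,"travel":[0,0,0],"delta_rot":[0,0,0]},{"grip":0,"travel":[0,0,0],"delta_rot":[0,0,0]}]' >/dev/null
python3 -m handwheel '[{"grip":0,"travel":[0,0,0],"delta_rot":[0,0,0]},{"grip":0,"travel":[0,0,0],"delta_rot":[0,0,0]},{"grip":0,"travel":[0,0,0],"delta_rot":[0,0,0]},{"grip":0,"travel":[0,0,0],"delta_rot":[0,0,0]},{"grip":0,"travel":[0,0,0],"delta_rot":[0,0,0]}]'
python3 meas.py; python3 -c "
from h import *
c=env.capture('top');cv2.imwrite('pics/end.png',c['image'][:,:,::-1])"
```

```text
-247.4 -64.4 | -209.9 -20.2 | -247.4 24.5 | -205.6 63.5 | 10.2167
-247.4 -64.4 | -209.9 -20.0 | -247.4 24.6 | -205.7 63.7 | 10.2667
-247.3 -64.4 | -209.9 -20.2 | -247.2 24.6 | -205.6 63.6 | 11.5667
-247.4 -64.3 | -209.9 -20.2 | -247.5 24.3 | -205.4 63.5 | 11.6167
clock: 12.87
ee_pos: [0.4576, 0.0397, 0.2727]
orientation: [-3.138, -0.011, -3.019]
contact_force: [0.2, -1.1, -0.6]
width: -0.0003
-247.3 -64.3 | -209.9 -20.3 | -247.3 24.4 | -205.6 63.6 | 12.9167
-247.3 -64.3 | -209.8 -20.2 | -247.3 24.5 | -205.5 63.6 | 12.9667
```

View pics/end.png

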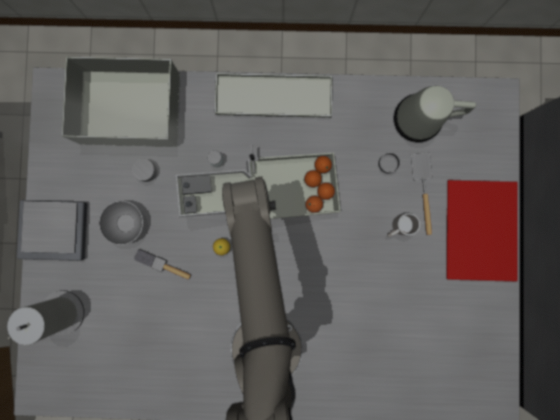

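The end picture shows the four balls at rest in the tray around (318,185), the knob out at (251,160), and the jar (216,158), bowl, cup, brush and cutter where they were.

```bash
python3 -c "
from station import env
print(env.job_done())"
```

```text
the job is handed in; nothing more can be done
None
```

The job is handed in at about 13 s on the robot's clock, with all four clementines lying still in the tray and the gate fully open.

- **Gate:** I pushed the knob sideways with closed fingers until the force jumped to 12.5 N, which I took as the end stop. I read the opening from that jump and the pictures, because there is no direct reading of the joint.
- **Push:** front_a was the one with room behind it, on the +y side in front of the short block. I pushed it back about 60 mm. It then stopped moving while the wrist force rose from about 4 N to 8.3 N (8.8 N with the vertical part). From the finger position I put its centre about 86 mm beyond the mouth. The b row rolled out during the push.
- **Release:** I pulled the fingers back and up quickly, and the a row rolled out too.
- **Last checks:** Ball positions changed by no more than about 0.3 mm over 2.7 s. Centres lie about 205 to 248 mm below the mouth and within 65 mm of its middle. In the top picture the jar, cup, bowl, brush and cutter stand where they were. I checked the tin and spatula less closely.

No check failed. The push depth and contact force are my own estimates; the wrist reading has about 1 N of noise.

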